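# Load a serology plate onto the rotator with the plate lifter

## Robot

A 6-joint arm with a two-finger parallel gripper is mounted at the origin on the work surface. World frame = base frame: x ahead of the robot, y to its left, z up, the work surface at z = 0. Lengths are in mm, angles in rad, forces in N, time in s.
With the tool pointing down it reaches from about 350 to 950 mm from the base axis. Payload 17.4 kg.
Tool frame: the origin (TCP) lies on the centre line of the jaws, within the pads' length; the fingertips stand 19 mm ahead of it and the grasp point (between the pads) is the TCP; z points along the fingers, y is the line along which they close (so a half turn about z gives the same grasp; the last joint's range is limited). The gripper opens to 93 mm and grips with 3 to 60 N. Pads are 15 mm wide; open, the fingers measure 128 mm over their backs; the gripper's body (75 mm by 188 mm) begins 65 mm behind the grasp point.
Start: joints at [-1.317, 0.116, 1.442, -0, 1.584, -0.038], TCP at [194.172, -646.475, 237.646] pointing down, gripper open.
Joint ranges: [-2.83, 2.83], [-0.83, 2.19], [0.07, 2.5], [-1.14, 4.28], [0.01, 3], [-2.97, 2.97]. Speed limits (rad/s): [1.89, 1.89, 2.22, 3.14, 3.14, 3.14].

## Interface

Orientations are given as a unit quaternion [x, y, z, w].
In Python, from cell import read_state, read_camera, sign_off gives the robot as it stands.
- The arm moves only by the tool send_rows, never from a script. Its argument "moves" is a list of rows, each a list of 2 entries, a list of its own where there are three numbers: the shift along the world's x, y, z in mm, then the turn, a rotation vector about the world's x, y, z in degrees. In form: [[[tx, ty, tz], [wx, wy, wz]], ...]. A call has 1 to 20 rows; each row shifts and turns the commanded pose from where the row before left it; what a row does not reach is not made up. A row lasts 1/8 s, in which the tool goes at most 62.5 mm and 10.7 degrees, less where a joint would pass 70% of its speed; a pose out of reach is approached as far as the arm can. A call with a gripper value outside its range is refused whole. "claw" is the opening, from 0 (shut) to 1 (fully open), set as the call begins (left out, the last holds). The fingers move at their own pace and stop on an object; "force" is the grip in N (left out, the last holds). Time passes only in rows, so rows that do not move let the fingers close. It gives the time, the measured TCP pose, the force, the opening and the grip force at its end, in the units of the state.
- read_state(): the state, without advancing time (a new reading comes with each control period).
- read_camera(name): name is "side" or "top"; returns a dict with "pixels" (480x640x3 uint8, red, green, blue), "camera_matrix" (3x3 intrinsics, pixels), "cam_to_world" (4x4, takes a point from camera to world coordinates). Camera axes: x right, y up, looking along -z (the intrinsics and any distortion apply to the point x, -y, -z); pixel columns grow to the right and rows downward; lengths in mm; the calibration is good to about 2 mm. A picture is of the moment at which its call begins. There is no depth.
- sign_off(): hands the job in; it is judged then, once.
The state is a dict: "time_s": time; "joints": joint angles; "dq": joint speeds; "joint_torque": joint torques, N m; "ee_pos": TCP position; "eef_rot": TCP orientation; "wrist_force": force on the tool from outside, world axes, zero at the start; "wrist_torque": the same for the moment, N m; "width": opening from 0.0 (shut) to 1.0 (fully open); "grip_force": force on a finger pad.
Only numpy, scipy, OpenCV 4.12 (cv2) and the standard library are available. Lean on these libraries where they do the work, as an engineer would, in place of code of your own. Each camera call takes 0.05 s, during which the arm holds its last target. There are 200 camera calls.

## Task

Take up the flat steel lifter by its grip, carry the white ringed serology plate on its blade from the rails of the black tray to the holder on the rotator, keeping it level as if its rings were full and touching it with nothing but the lifter. Set it down on the holder's two rails and slide it back under both spring clips until you feel it meet the back stop, wherever that is set; seat it there with a light, steady push of half a second or more, without forcing it (it chips), then draw the lifter out, leaving the plate home against the stop, and lay the lifter flat on the bench. Leave the dropper bottle, tube rack and pipette alone.

Things in the scene. Friction and masses are not known exactly. Their poses are not given: they have to be found in the camera images.
- lifter: Steel plate lifter, about 160 g, flat on the bench. Origin: blade underside at the heel's front face, mid-width; x to the blade tip, z up. One flat strip 3 mm thick, 32 wide, x -100 to +66 mm (round tip). Heel: upturned edge, x -3 to 0, 32 wide, top z 13, pushes the plate's near edge. It settles a degree or so in the hand: read its pose again once held.
- grip (a point): Where to grip the lifter, at x -36, z 38 mm of it. Black straight bar along the lifter's x, 14 mm wide (y), 20 high: x -77 to -3, z 28 to 48, on two posts at x -9 and -71. Grip across y, firmly (about 50 N), so that it does not turn in the fingers.
- plate: White ceramic serology plate with 12 printed rings, 76 (x) by 51 (y) by 5 mm, about 47 g (varies). Origin: centre of its underside, z up. Starts on the tray's two rails, its x within 4 degrees of the tray's. It chips if pressed on the back stop with more than 12 N and must stay within 8 degrees of level.
- tray: Black tray, fixed, 150 (x) by 130 (y) mm; walls 12 mm high all round, floor 5 mm up. Origin: centre of underside, z up. Two rails along x, 6 wide at y -21 and +21, x -48 to 48, tops z 26 mm, carry the plate; the 36 mm between them is free: the blade, pointing to +x, goes in over the front (-x) wall and under the plate. Studs at the rails' far ends, x 48 to 53, top z 31.
- rotator: Cream bench rotator, fixed, standing still: housing 190 mm square, platform 200 mm square, top z 112 mm. Origin: centre of underside; z up; x from the front panel (-x side) to the back. On it a steel plate holder, floor z 116, x -55 to 85. Two rails along x, 6 wide at y -22 and +22, x -50 to 50, tops z 125; the 38 mm between them is free down to the floor for the blade.
- guides (a point): Mid-width between the holder's side guides at their mouth, rail-top height: x -5, y 0, z 125 mm of the rotator. Guides' tops are at z 131; inner faces are 71 mm apart at the mouth, narrowing to 55 mm at x 19 and straight from there to the stop.
- clips (a point): Midway between the round toes of the two leaf spring clips, at x 23, z 129 mm of the rotator (toes at y -21 and +21). They hang 1 mm lower than the top of a plate on the rails and ride up over its edge as it slides in (first touch: leading edge at x 19). Each presses with about 0.8 N: lifting both takes a push of up to 5 N, then the drag is 1 to 4 N. A plate with its leading edge short of x 17 is clear of them.
- seat (a point): On the rotator: about where the centre of the plate's underside lies when home (on the rails, against the stop). At x 3, y 0, z 125 mm of the rotator; axes as the rotator's; the plate's x lies along it, either way round. With the stop's unknown setting the true home is anywhere from 8 mm in front of it (-x) to 8 mm behind.
- stop: Brackets of the adjustable back stop, fixed; origin on the holder's floor at x 62 mm of the rotator. They carry a cross bar, 50 mm wide, top z 17, clamped with its face anywhere from x -29 to -13 (rotator x 33 to 49): its setting is not measured, feel for it. Rubber face, gives 1 mm per 5 N. The plate's leading edge bears on it. Seating push: 3 to 6 N more than the clips' drag.
- dropper: Bystander: small amber dropper bottle, 28 mm across, 65 mm high, standing; origin at the centre of its foot.
- tube_rack: Bystander: blue tube rack with four capped tubes, 50 by 112 mm, 104 mm high; origin at the centre of its underside.
- pipette: Bystander: white and red micropipette lying on the bench, 230 mm long along its x, 26 mm high; origin on the bench under the middle of its body.
There are look-alikes about, which are no part of the job. There is more than one size of the lifter; the job needs the smallest.

How it is judged (in metres and radians):
On the way, in this order (a step that is already met when the one before it is completed fails the run):
1. the plate is carried on the lifter, lifted at least 40 mm off the tray's rails and touching nothing else (z of plate in the frame of tray above 0.066 m and contact force between lifter and plate above 0.15 N and contact force between plate and tray below 0.05 N and contact force between plate and rotator below 0.05 N), for 0.3 s.
2. the plate, down on the holder's rails and pushed by the lifter, is held bearing on the back stop with more than 2 N for 0.3 s (contact force between plate and stop above 2 N and contact force between lifter and plate above 1 N and z of plate in the frame of seat below 0.0025 m), for 0.3 s.
At the end, for the whole second after the job is handed in: Plate at rest flat on the holder's rails under the clips, still touching the back stop (wherever that is set), within 3 mm of the middle sideways and 3 degrees of square; lifter at rest flat on the bench (within 5 mm, 3 degrees), touching neither plate, rotator nor tray (contact force between plate and stop above 0.05 N and x of plate in the frame of seat between -0.01 and 0.012 m and y of plate in the frame of seat between -0.003 and 0.003 m and z of plate in the frame of seat between -0.002 and 0.0025 m and angle between the x axis of plate and the x axis of seat, either way round below 0.06 rad and angle between plate's own z axis and vertical below 0.03 rad and linear speed of each of plate, lifter below 0.005 m/s and contact force between lifter and plate below 0.02 N and contact force between lifter and rotator below 0.02 N and contact force between lifter and tray below 0.02 N and height (world z) of lifter below 0.005 m and angle between lifter's own z axis and vertical below 0.05 rad).
It fails at once if the plate is pressed on the back stop with more than 12 N (it chips) (contact force between plate and stop above 12 N).
It fails at once if the plate is tipped more than 8 degrees (angle between plate's own z axis and vertical above 0.14 rad).
It fails at once if the plate is touched by the fingers or the arm (contact force between any of the fingers, the arm and plate above 0.3 N).
It fails at once if the lifter is driven into the rotator or the tray with more than 20 N (contact force between lifter and rotator above 20 N or contact force between lifter and tray above 20 N).
It fails at once if a bystander (dropper bottle, tube rack, pipette) is moved more than 15 mm (distance of any of dropper, tube_rack, pipette from where it was at the start of the episode above 0.015 m).
It also fails if it takes over 72 s, if anything falls off the work surface, if the arm or the gripper's body presses on something with over 40 N, if the wrist force passes 120 N, or if a joint passes its speed limit or range.

## Working session

There is one attempt and no reset: what is moved stays moved. The work goes in short steps, Python scripts to look and compute and a tool call to move; the robot and the scene stay as the last step left them, time stands still between calls to the robot, and variables do not carry over. Pictures are saved under pics/ and viewed, at most 10 in all, crops included, and the job is handed in when it is done.

Besides the shell and the picture viewer there is one more tool, called after "Call:" in YAML: its name, and indented under it one key for each argument. send_rows: Moves the arm, as the interface text tells. Its arguments: {"type":"object","properties":{"moves":{"type":"array","items":{"type":"array"}},"claw":{"type":"number"},"force":{"type":"number"}},"required":["moves"]}

```bash
mkdir -p pics; ls
cat > h.py <<'E'
import numpy as np, cv2
from cell import read_state, read_camera, sign_off
def save(n,f):
    c=read_camera(n); cv2.imwrite(f,c["pixels"][:,:,::-1]); np.savez(f[:-4]+".npz",**c); return c
def load(f): return dict(np.load(f))
def ray(c,uv):
    K=c["camera_matrix"];T=c["cam_to_world"]
    d=np.linalg.inv(K)@np.array([uv[0],uv[1],1.0]); d=np.array([d[0],-d[1],-d[2]])
    return T[:3,3],T[:3,:3]@d
def onz(c,uv,z):
    o,d=ray(c,uv); return o+d*(z-o[2])/d[2]
def proj(c,p):
    T=c["cam_to_world"]; q=T[:3,:3].T@(np.array(p,float)-T[:3,3]); q=np.array([q[0],-q[1],-q[2]]); q=c["camera_matrix"]@q; return q[:2]/q[2]
E
python3 - <<'E'
from h import *
s=read_state(); print(s)
for n in("top","side"):
    c=save(n,f"pics/{n}0.png"); print([k for k in c], c["camera_matrix"].tolist(), c["cam_to_world"].round(3).tolist())
E
```

```text
pics
{'time_s': 0.0, 'joints': array([-1.31684579e+00,  1.16490694e-01,  1.44225438e+00,  3.85374323e-05,
        1.58400100e+00, -3.77766753e-02]), 'dq': array([ 2.76837236e-04,  6.77292911e-04,  3.87285558e-06,  1.08701675e-03,
        8.97982391e-04, -4.91251699e-04]), 'joint_torque': array([ 8.95835874e-04, -7.21274614e+01, -6.22613883e+01,  7.79665844e-02,
        2.39137479e-02, -1.60810605e-04]), 'ee_pos': array([ 194.10668438, -646.3019728 ,  236.908754  ]), 'eef_rot': array([ 9.89380553e-01,  1.45347134e-01, -4.30586290e-05, -5.75421691e-04]), 'wrist_force': array([ 0.45457578, -0.1310994 , -0.23432182]), 'wrist_torque': array([-0.01396653, -0.01901847,  0.02873274]), 'grip_force': 0.0, 'width': 0.9972148897677097}
['pixels', 'camera_matrix', 'cam_to_world'] [[500.25726272298056, 0.0, 315.43370933179244], [0.0, 500.25726272298056, 236.5790550332644], [0.0, 0.0, 1.0]] [[0.022, 0.978, -0.208, 257.891], [-1.0, 0.02, -0.009, -129.624], [-0.004, 0.209, 0.978, 1426.934], [0.0, 0.0, 0.0, 1.0]]
['pixels', 'camera_matrix', 'cam_to_world'] [[514.3600640788111, 0.0, 324.7499171266581], [0.0, 514.3600640788111, 241.69142194504767], [0.0, 0.0, 1.0]] [[-0.861, 0.326, -0.391, 12.003], [-0.509, -0.557, 0.656, 772.563], [-0.003, 0.764, 0.646, 989.681], [0.0, 0.0, 0.0, 1.0]]
```

View pics/top0.png

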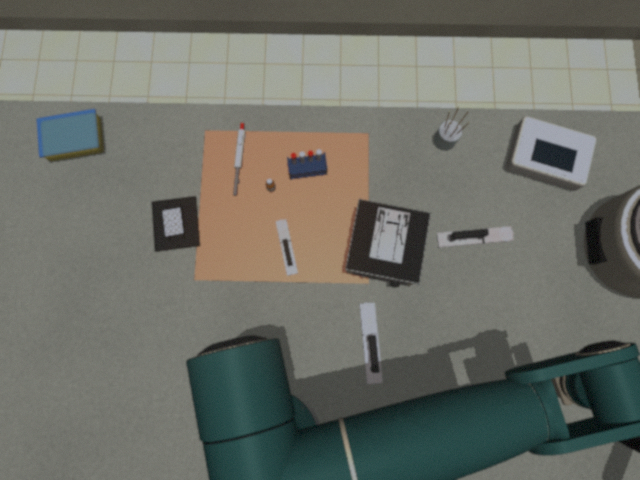

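View pics/side0.png

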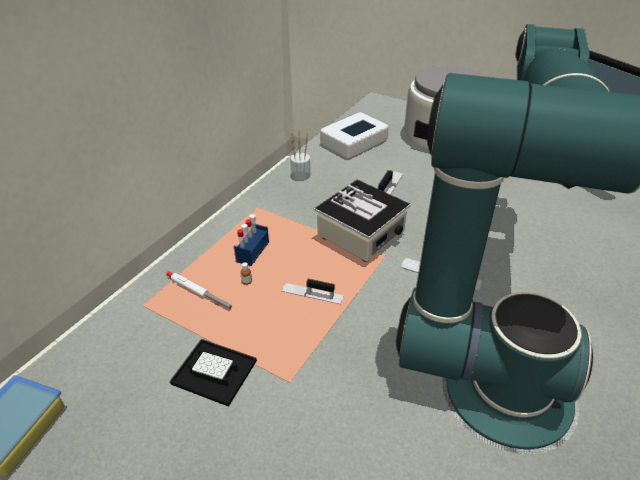

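Top view: three lifters at pixels (287,247), (370,342) and (475,237). The tray with plate is at (175,222), the rotator at (388,242), the dropper at (270,184), the rack at (307,163) and the pipette at (239,158). Next I'll measure the lifter lengths and view close crops.

Run:
```python
from h import *
c=load("pics/top0.npz"); im=c["pixels"]
hsv=cv2.cvtColor(im,cv2.COLOR_RGB2HSV)
for nm,(u0,v0,u1,v1) in dict(A=(268,212,305,282),B=(355,298,388,388),C=(432,222,520,250)).items():
    sub=im[v0:v1,u0:u1].astype(int); h=hsv[v0:v1,u0:u1].astype(int)
    m=((sub.min(2)>155)&(h[:,:,1]<40)).astype(np.uint8)
    dk=(sub.max(2)<70).astype(np.uint8)
    for t,mm,z in(("steel",m|dk,3),("dark",dk,48)):
        ys,xs=np.nonzero(mm); r=cv2.minAreaRect(np.c_[xs+u0,ys+v0].astype(np.float32)); b=cv2.boxPoints(r)
        P=np.array([onz(c,p,z)[:2] for p in b]); e=[np.linalg.norm(P[1]-P[0]),np.linalg.norm(P[2]-P[1])]
        print(nm,t,len(xs),P.mean(0).round(),np.round(e))
crops=[im[205:290,255:325],im[190:260,140:210],im[190:295,335:440]]
s=load("pics/side0.npz")["pixels"]; crops+=[s[270:310,270:350],s[335:410,165:260],s[175:260,310:415]]
o=[cv2.resize(x,(266,290),interpolation=cv2.INTER_CUBIC) for x in crops]
cv2.imwrite("pics/crop1.png",np.vstack([np.hstack(o[:3]),np.hstack(o[3:])])[:,:,::-1])
for u in [(286,245),(175,222),(388,242)]: print(onz(c,u,0).round())
```

```text
A steel 305 [530. -32.] [ 29. 160.]
A dark 70 [506. -38.] [ 8. 70.]
B steel 627 [ 262. -280.] [ 47. 219.]
B dark 259 [ 218. -282.] [ 34. 127.]
C steel 565 [ 573. -581.] [211.  36.]
C dark 262 [ 567. -548.] [106.  23.]
[535. -32.   0.]
[597. 297.   0.]
[ 550. -328.    0.]
```

View pics/crop1.png

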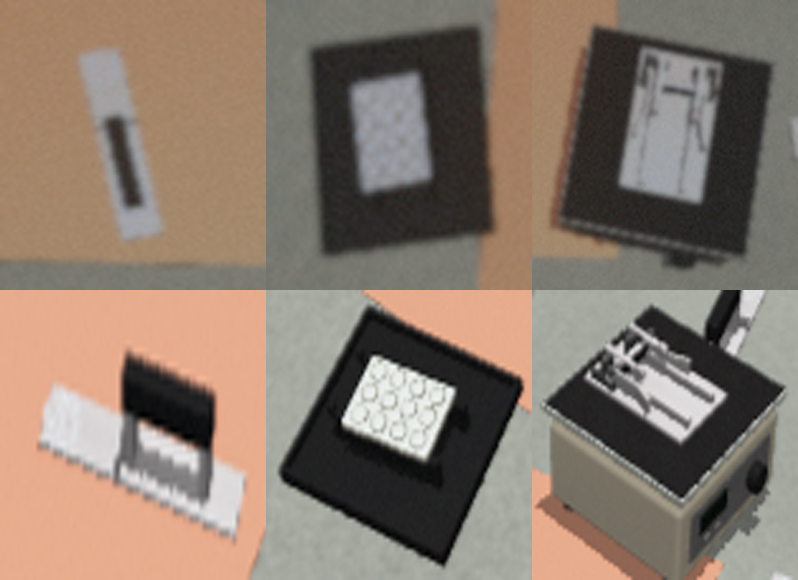

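Lifter A at (286,245) measures 160 mm against 211 and 219 for the others, so it is the smallest. Its blade points up in the image, away from the robot. The rotator's front panel faces the robot. Now I'll fit edges in both views.

```bash
cat > m.py <<'E'
from h import *
def quad(im,roi,f,S=6):
    """subpixel 4-line fit of the biggest blob of mask f in roi; corners ordered, pixel coords"""
    u0,v0,u1,v1=roi; sub=cv2.resize(im[v0:v1,u0:u1],None,fx=S,fy=S,interpolation=cv2.INTER_CUBIC)
    m=f(sub).astype(np.uint8)*255
    m=cv2.morphologyEx(m,cv2.MORPH_CLOSE,np.ones((3*S,3*S),np.uint8)) 
    cs,_=cv2.findContours(m,cv2.RETR_EXTERNAL,cv2.CHAIN_APPROX_NONE); k=max(cs,key=cv2.contourArea)
    h=cv2.convexHull(k); e=0.01
    while True:
        b=cv2.approxPolyDP(h,e*cv2.arcLength(h,True),True)[:,0].astype(float)
        if len(b)<=4: break
        e+=.005
    p=k[:,0].astype(float); L=[]
    for i in range(4):
        a,d=b[i],b[(i+1)%4]-b[i]; n=np.linalg.norm(d); d/=n
        t=(p-a)@d; s=np.abs((p-a)@[-d[1],d[0]])
        q=p[(t>.2*n)&(t<.8*n)&(s<1.5*S)]
        L.append(cv2.fitLine(q.astype(np.float32),cv2.DIST_HUBER,0,.01,.01).ravel())
    C=[]
    for i in range(4):
        A,B=L[i-1],L[i]; t=np.linalg.solve(np.c_[A[:2],-B[:2]],B[2:]-A[2:]); C.append(A[2:]+t[0]*A[:2])
    return (np.array(C)+.5)/S-.5+[u0,v0]
def rep(n,c,q,z):
    P=np.array([onz(c,p,zz)[:2] for p,zz in zip(q,np.broadcast_to(z,4))])
    E=np.roll(P,-1,0)-P; l=np.linalg.norm(E,axis=1)
    i=0 if l[0]+l[2]>l[1]+l[3] else 1
    d=E[i]-E[i+2]; a=np.degrees(np.arctan2(d[1],d[0])); a=(a+90)%180-90
    print(n,"ctr",P.mean(0).round(1),"len",l.round(1),"yaw",round(a,2)); return P
E
cat > m1.py <<'E'
from m import *
T=load("pics/top0.npz"); S=load("pics/side0.npz")
g=lambda s:s.min(2)
sat=lambda s:cv2.cvtColor(s,cv2.COLOR_RGB2HSV)[:,:,1]
def go(n,c,roi,f,z):
    try:
        q=quad(c["pixels"],roi,f); P=rep(n,c,q,z); print("   ",q.round(1).tolist())
    except Exception as e: print(n,"ERR",e)
go("plate T",T,(155,200,192,245),lambda s:g(s)>110,31)
go("plate S",S,(180,340,250,390),lambda s:g(s)>150,31)
go("tray T",T,(140,185,210,262),lambda s:(s.max(2)<80)|((g(s)>110)&False),[6]*4)
go("tray S",S,(160,330,268,412),lambda s:s.max(2)<70,12)
go("holder T",T,(360,200,418,272),lambda s:g(s)>90,116)
go("platf S",S,(305,172,420,245),lambda s:s.max(2)<80,112)
go("lifter T",T,(268,212,305,282),lambda s:sat(s)<55,3)
go("lifter S",S,(275,270,350,310),lambda s:(sat(s)<50)|(s.max(2)<60),3)
x=S["pixels"][335:410,165:260]; y=S["pixels"][175:245,310:415]
br=lambda x:np.clip(255*(x/255.)**.45,0,255).astype(np.uint8)
o=[cv2.resize(br(a),(w,560),interpolation=cv2.INTER_CUBIC) for a,w in((x,400),(y,400))]
cv2.imwrite("pics/crop2.png",np.hstack(o)[:,:,::-1])
E
python3 m1.py
```

```text
plate T ctr [591.  294.6] len [75.5 50.6 76.1 50.6] yaw 11.0
    [[179.8, 207.6], [182.8, 232.7], [165.2, 235.9], [162.4, 210.5]]
plate S ctr [592.5 296. ] len [75.7 51.3 76.2 51. ] yaw 11.14
    [[203.0, 351.6], [232.5, 360.5], [221.7, 378.7], [191.4, 369.0]]
tray T ctr [591.9 294.1] len [151.  127.7 151.6 132.8] yaw 7.7
    [[196.2, 195.8], [198.6, 245.7], [154.6, 251.5], [151.4, 201.4]]
tray S ctr [590.  297.3] len [152.7 133.1 152.8 133. ] yaw 8.42
    [[201.0, 339.3], [257.4, 358.8], [228.2, 406.1], [168.4, 383.1]]
holder T ctr [ 546.5 -316.4] len [ 87.2 142.1  88.4 142.5] yaw -10.36
    [[378.2, 206.4], [410.0, 212.7], [401.5, 263.6], [368.6, 257.2]]
platf S ctr [ 520.3 -307. ] len [ 47.1 192.2 325.6 310.9] yaw -49.59
    [[379.4, 227.3], [368.9, 235.6], [315.4, 207.8], [394.0, 167.8]]
lifter T ERR OpenCV(4.12.0) /io/opencv/modules/imgproc/src/linefit.cpp:50: error: (-215:Assertion failed) count > 0 in function 'fitLine2D_wods'

lifter S ctr [942.7  66.8] len [1974.6   39.6    2.7 1999.7] yaw 11.64
    [[-202.6, 175.4], [334.6, 293.3], [340.5, 303.5], [340.2, 304.2]]
```

View pics/crop2.png

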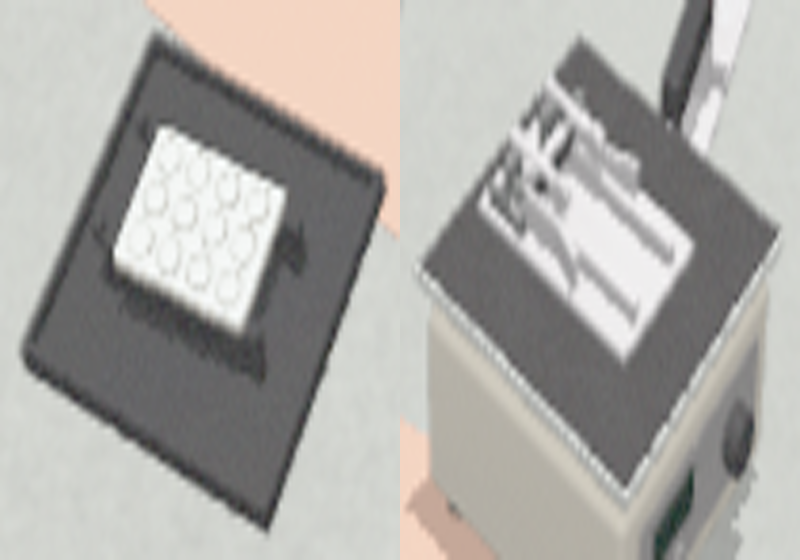

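The studs show at the plate's far (+x) end, so the tray's front faces the robot, as the rotator's does. I'll refine the lifter and get a second holder measurement.

```bash
cat > m2.py <<'E'
from m import *
T=load("pics/top0.npz"); S=load("pics/side0.npz")
hs=lambda s:cv2.cvtColor(s,cv2.COLOR_RGB2HSV)
def rect(n,c,roi,f,z,S_=6):
    u0,v0,u1,v1=roi; s=cv2.resize(c["pixels"][v0:v1,u0:u1],None,fx=S_,fy=S_,interpolation=cv2.INTER_CUBIC)
    m=f(s).astype(np.uint8); k,lab,st,_=cv2.connectedComponentsWithStats(m); i=1+np.argmax(st[1:,4])
    ys,xs=np.nonzero(lab==i); p=(np.c_[xs,ys]+.5)/S_-.5+[u0,v0]
    W=np.array([onz(c,q,z)[:2] for q in p]).astype(np.float32)
    b=cv2.boxPoints(cv2.minAreaRect(W)); e=np.roll(b,-1,0)-b; l=np.linalg.norm(e,axis=1); j=0 if l[0]>l[1] else 1
    d=e[j]; print(n,b.mean(0).round(1),l[:2].round(1),"yaw",round((np.degrees(np.arctan2(d[1],d[0]))+90)%180-90,2))
rect("lift T",T,(270,214,303,279),lambda s:(hs(s)[:,:,1]<60)|(s.max(2)<80),3)
rect("lift S steel",S,(278,278,346,306),lambda s:(hs(s)[:,:,1]<45)&(s.min(2)>90),3)
rect("grip T",T,(270,214,303,279),lambda s:(s.max(2)<75),48)
rect("grip S",S,(278,270,346,306),lambda s:(s.max(2)<75),38)
rect("holder T",T,(360,200,418,272),lambda s:s.min(2)>90,116)
rect("holder S",S,(318,180,400,240),lambda s:s.min(2)>110,116)
c=S["pixels"][:, :]
for u in((281,245),(340,303)): print(hs(S["pixels"])[280:305:6,(300,330)].tolist());break
E
python3 m2.py
```

```text
lift T [530.2 -32.4] [ 36.4 169.1] yaw 13.73
lift S steel [531.8 -32.5] [ 35.7 166.2] yaw 13.77
grip T [505.7 -38.9] [ 9.9 72.3] yaw 13.51
grip S [508.9 -36.8] [30.9 75.1] yaw 16.01
holder T [ 546.9 -315.9] [143.5  89.2] yaw -10.38
holder S [ 574.  -322.9] [198.8 199.3] yaw 30.31
[[[10, 100, 232], [10, 100, 231]], [[8, 17, 223], [0, 7, 37]], [[0, 4, 218], [0, 2, 113]], [[11, 100, 232], [165, 5, 108]], [[10, 99, 231], [10, 99, 231]]]
```

Call:
send_rows:
  moves:
    - [[22.7,43.5,0],[0,0,-0.21]]
    - [[22.7,43.5,0],[0,0,-0.21]]
    - [[22.7,43.5,0],[0,0,-0.21]]
    - [[22.7,43.5,0],[0,0,-0.21]]
    - [[22.7,43.5,0],[0,0,-0.21]]
    - [[22.7,43.5,0],[0,0,-0.21]]
    - [[22.7,43.5,0],[0,0,-0.21]]
    - [[22.7,43.5,0],[0,0,-0.21]]
    - [[22.7,43.5,0],[0,0,-0.21]]
    - [[22.7,43.5,0],[0,0,-0.21]]
    - [[22.7,43.5,0],[0,0,-0.21]]
    - [[22.7,43.5,-20],[0,0,-0.21]]
    - [[22.7,43.5,-30],[0,0,-0.21]]
    - [[22.7,43.5,-30],[0,0,-0.21]]
    - [[0,0,0],[0,0,0]]
    - [[0,0,0],[0,0,0]]
  claw: 1

```text
time_s: 2.1
ee_pos: [511.9, -37.7, 157.9]
eef_rot: [0.993, 0.12, -0.0, 0.0]
wrist_force: [-0.6, 0.3, -0.2]
width: 0.996
grip_force: 0.0
```

Call:
send_rows:
  moves:
    - [[0,0,-30],[0,0,0]]
    - [[0,0,-30],[0,0,0]]
    - [[0,0,-25],[0,0,0]]
    - [[0,0,-20],[0,0,0]]
    - [[0,0,-10],[0,0,0]]
    - [[0,0,-5],[0,0,0]]
    - [[0,0,0],[0,0,0]]
    - [[0,0,0],[0,0,0]]

```text
time_s: 3.1
ee_pos: [512.3, -37.5, 38.4]
eef_rot: [0.993, 0.12, 0.0, 0.0]
wrist_force: [-0.1, 0.2, 0.5]
width: 0.997
grip_force: 0.0
```

Call:
send_rows:
  moves:
    - [[0,0,0],[0,0,0]]
    - [[0,0,0],[0,0,0]]
    - [[0,0,0],[0,0,0]]
    - [[0,0,0],[0,0,0]]
    - [[0,0,0],[0,0,0]]
    - [[0,0,0],[0,0,0]]
    - [[0,0,0],[0,0,0]]
    - [[0,0,0],[0,0,0]]
  claw: 0
  force: 50

```text
time_s: 4.1
ee_pos: [512.0, -37.5, 37.6]
eef_rot: [0.993, 0.12, 0.0, -0.0]
wrist_force: [-0.5, -0.6, 0.3]
width: 0.189
grip_force: 0.0
```

Call:
send_rows:
  moves:
    - [[0,0,0],[0,0,0]]
    - [[0,0,0],[0,0,0]]
    - [[0,0,0],[0,0,0]]
    - [[0,0,0],[0,0,0]]

```text
time_s: 4.6
ee_pos: [511.9, -37.5, 37.6]
eef_rot: [0.993, 0.12, -0.0, -0.0]
wrist_force: [-0.4, -0.0, -1.9]
width: 0.147
grip_force: 50.0
```

Call:
send_rows:
  moves:
    - [[0,0,10],[0,0,0]]
    - [[0,0,20],[0,0,0]]
    - [[0,0,30],[0,0,0]]
    - [[0,0,30],[0,0,0]]
    - [[0,0,30],[0,0,0]]
    - [[0,0,20],[0,0,0]]
    - [[0,0,10],[0,0,0]]
    - [[0,0,0],[0,0,0]]
    - [[0,0,0],[0,0,0]]

```text
time_s: 5.72
ee_pos: [511.7, -37.4, 186.6]
eef_rot: [0.993, 0.12, -0.001, -0.0]
wrist_force: [-0.1, 0.1, -2.5]
width: 0.146
grip_force: 50.0
```

Run:
```python
from h import *
s=read_state(); print(s["ee_pos"],s["eef_rot"],s["wrist_force"],s["wrist_torque"],s["width"],s["grip_force"])
t=save("top","pics/top1.png"); d=save("side","pics/side1.png")
p=s["ee_pos"]
o=[]
for c in(t,d):
    u,v=proj(c,p).astype(int); print(u,v); v0=max(0,v-65);u0=max(0,u-75); print("origin",u0,v0)
    o.append(cv2.resize(c["pixels"][v0:v0+110,u0:u0+145],(400,303),interpolation=cv2.INTER_CUBIC))
cv2.imwrite("pics/crop3.png",np.hstack(o)[:,:,::-1])
```

```text
[511.66200759 -37.42860279 186.58713842] [ 9.92779198e-01  1.19953980e-01 -6.90208220e-04 -1.74385557e-04] [-0.12110083  0.05818293 -2.51308157] [ 0.02441747 -0.03257218  0.0464698 ] 0.14615310225391118 49.998157024383545
283 240
origin 208 175
318 241
origin 243 176
```

View pics/crop3.png

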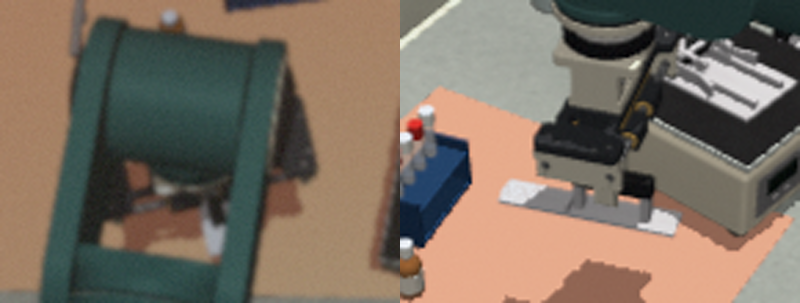

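The side view shows the lifter gripped and lifted, with its tip at about (279,245) and tail at (343,258). The arm hides it in the top view. I'll get pitch and position by casting the strip's lower near edge onto the vertical plane 16 mm to the side of the tool.

```bash
cat > pitch.py <<'E'
from m import *
from scipy.spatial.transform import Rotation as R
def pitch(c,s,maskf,u0,u1,v0,v1,lat=16):
    M=R.from_quat(s["eef_rot"]).as_matrix(); ax=M[:,0].copy(); ax[2]=0; ax/=np.linalg.norm(ax); n=np.array([-ax[1],ax[0],0]); p=s["ee_pos"]
    K=8; sub=cv2.resize(c["pixels"][v0:v1,u0:u1],None,fx=K,fy=K,interpolation=cv2.INTER_CUBIC); m=maskf(sub).astype(np.uint8)
    k,lab,st,_=cv2.connectedComponentsWithStats(m); m=lab==1+np.argmax(st[1:,4]); pts=[]
    for x in range(0,m.shape[1],4):
        y=np.nonzero(m[:,x])[0]
        if len(y): pts.append(((x+.5)/K-.5+u0,(y[-1]+1)/K-.5+v0))
    q=[]
    for uv in pts:
        o,d=ray(c,uv); t=((p+lat*n-o)@n)/(d@n); w=o+d*t-p; q.append((w@ax,w[2]))
    q=np.array(q); print("pixels u",pts[0],pts[-1]); a0,a1=q[:,0].min(),q[:,0].max(); print("extent along x rel TCP",a0.round(1),a1.round(1))
    i=(q[:,0]>a0+12)&(q[:,0]<a1-18); f=np.polyfit(q[i,0],q[i,1],1)
    r=q[i,1]-np.polyval(f,q[i,0]); i2=np.where(i)[0][np.abs(r)<1]; f=np.polyfit(q[i2,0],q[i2,1],1)
    print("pitch up deg",np.degrees(np.arctan(f[0])).round(2),"z under at TCP",f[1].round(1),"rms",np.std(q[i2,1]-np.polyval(f,q[i2,0])).round(2),len(i2)); return f
E
python3 - <<'E'
from pitch import *
c=load("pics/side1.npz"); s=read_state()
pitch(c,s,lambda x:cv2.cvtColor(x,cv2.COLOR_RGB2HSV)[:,:,1]<60,272,348,238,266)
E
```

```text
pixels u (278.0625, np.float64(248.0)) (347.0625, np.float64(250.25))
extent along x rel TCP -75.5 100.9
pitch up deg 0.13 z under at TCP -36.3 rms 0.27 113
```

Call:
send_rows:
  moves:
    - [[-6,17,-4],[0,0,-0.4]]
    - [[-11,32,-7],[0,0,-0.6]]
    - [[-11,32,-7],[0,0,-0.6]]
    - [[-11,32,-7],[0,0,-0.6]]
    - [[-11,32,-7],[0,0,-0.6]]
    - [[-11,32,-7],[0,0,-0.6]]
    - [[-11,32,-7],[0,0,-0.6]]
    - [[-11,32,-7],[0,0,-0.6]]
    - [[-11,32,-7],[0,0,-0.6]]
    - [[-7,22,-20],[0,0,-0.5]]
    - [[-4,11,-22],[0,0,0]]
    - [[0,0,-25],[0,0,0]]
    - [[0,0,0],[0,0,0]]
    - [[0,0,0],[0,0,0]]

```text
time_s: 7.58
ee_pos: [407.2, 268.6, 61.4]
eef_rot: [0.998, 0.07, 0.0, -0.0]
wrist_force: [0.8, 0.7, -1.3]
width: 0.145
grip_force: 50.0
```

Run:
```python
from h import *
s=read_state(); print(s["ee_pos"],s["eef_rot"],s["wrist_force"])
d=save("side","pics/side2.png"); t=save("top","pics/top2.png"); print(proj(d,s["ee_pos"]),proj(t,s["ee_pos"]))
a=d["pixels"][320:440,165:325]; b=t["pixels"][185:305,120:280]
cv2.imwrite("pics/crop4.png",np.vstack([cv2.resize(x,(400,300),interpolation=cv2.INTER_CUBIC) for x in(a,b)])[:,:,::-1])
```

```text
[407.23590443 268.5502721   61.3658439 ] [ 9.97522912e-01  7.03420982e-02  1.46915907e-04 -8.24730175e-05] [ 0.83856893  0.72634358 -1.2769765 ]
[286.63338765 383.59210663] [173.46422598 284.30729594]
```

View pics/crop4.png

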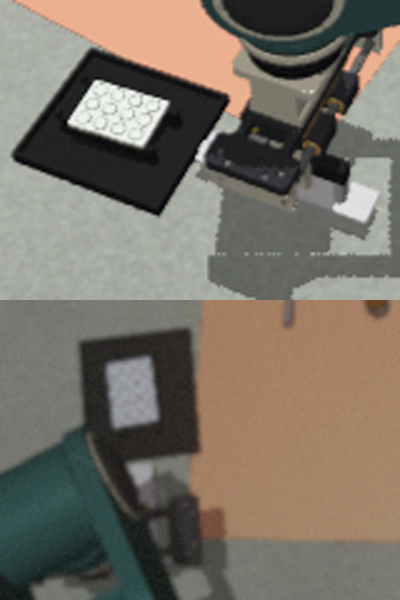

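In the top view the blade tip shows at about (176,253), in front of the tray wall. I'll compare its lateral offset from the TCP axis in the same image as the tray.

Run:
```python
from pitch import *
c=load("pics/top2.npz"); s=read_state(); p=s["ee_pos"]
M=R.from_quat(s["eef_rot"]).as_matrix(); ax=M[:,0]; n=np.array([-ax[1],ax[0],0]); print("yaw",np.degrees(np.arctan2(ax[1],ax[0])))
g=c["pixels"].min(2)
for v in range(246,264): print(v,g[v,164:192].tolist())
v0,u0=244,160; K=6
sub=cv2.resize(g[244:264,160:195],None,fx=K,fy=K,interpolation=cv2.INTER_CUBIC)
for v in range(248,262,2):
    r=sub[int((v+.5-v0)*K)]; x=np.nonzero(r>125)[0]
    if len(x):
        o=[]
        for e in(x[0],x[-1]+1):
            w=onz(c,(e/K-.5+u0,v),28)-p; o.append((round(w@ax,1),round(w@n,1)))
        print(v,o)
```

```text
yaw 8.062695006774831
246 [29, 32, 27, 36, 29, 34, 33, 34, 35, 37, 34, 38, 34, 39, 38, 38, 37, 32, 35, 41, 35, 39, 42, 43, 46, 47, 50, 58]
247 [31, 26, 27, 28, 31, 36, 39, 26, 32, 36, 35, 41, 38, 39, 38, 40, 46, 45, 56, 55, 57, 62, 68, 74, 70, 71, 78, 87]
248 [32, 35, 28, 29, 33, 35, 36, 43, 44, 45, 48, 61, 58, 65, 69, 70, 67, 71, 78, 84, 91, 91, 98, 99, 99, 97, 102, 108]
249 [32, 31, 30, 26, 26, 36, 48, 63, 69, 78, 89, 90, 99, 104, 105, 109, 104, 99, 101, 102, 106, 108, 108, 114, 113, 111, 113, 112]
250 [29, 29, 28, 28, 25, 39, 68, 95, 109, 116, 127, 131, 132, 131, 135, 132, 126, 115, 109, 115, 112, 116, 114, 113, 115, 115, 112, 115]
251 [33, 34, 25, 24, 21, 39, 74, 108, 133, 148, 149, 153, 150, 149, 151, 149, 137, 115, 109, 115, 114, 114, 114, 111, 116, 117, 114, 114]
252 [33, 30, 28, 28, 25, 37, 65, 108, 138, 151, 158, 155, 156, 154, 154, 154, 141, 112, 100, 109, 111, 112, 113, 107, 110, 112, 115, 114]
253 [33, 35, 37, 28, 32, 28, 53, 95, 131, 154, 158, 160, 158, 157, 159, 157, 138, 113, 95, 106, 114, 109, 100, 95, 98, 110, 114, 114]
254 [41, 34, 32, 28, 28, 25, 40, 72, 110, 138, 
[... 876 characters left out ...]
 93, 97, 95, 91, 84, 75, 78, 81, 81, 73, 71, 72, 70, 73, 73]
262 [52, 68, 66, 54, 38, 32, 29, 26, 27, 25, 39, 66, 82, 93, 98, 93, 89, 82, 80, 76, 83, 79, 78, 70, 68, 69, 65, 70]
263 [42, 57, 68, 69, 50, 34, 32, 30, 29, 21, 37, 65, 85, 94, 95, 95, 91, 85, 78, 73, 77, 83, 76, 67, 64, 56, 57, 58]
250 [(np.float64(102.5), np.float64(3.1)), (np.float64(100.3), np.float64(-15.8))]
252 [(np.float64(97.4), np.float64(9.1)), (np.float64(94.4), np.float64(-16.4))]
254 [(np.float64(91.3), np.float64(6.1)), (np.float64(88.6), np.float64(-15.5))]
256 [(np.float64(85.2), np.float64(4.1)), (np.float64(83.2), np.float64(-12.3))]
258 [(np.float64(79.1), np.float64(1.2)), (np.float64(78.4), np.float64(-4.5))]
```

Call:
send_rows:
  moves:
    - [[0,0,-3],[0,0,0]]
    - [[0,0,-4],[0,0,0]]
    - [[9.9,1.4,0],[0,0,0]]
    - [[9.9,1.4,0],[0,0,0]]
    - [[9.9,1.4,0],[0,0,0]]
    - [[7.9,1.1,0],[0,0,0]]
    - [[7.9,1.1,0],[0,0,0]]
    - [[5,0.7,0],[0,0,0]]
    - [[0,0,0],[0,0,0]]

```text
time_s: 8.8
ee_pos: [457.6, 275.6, 53.6]
eef_rot: [0.998, 0.07, -0.0, 0.0]
wrist_force: [0.2, 0.4, -1.0]
width: 0.148
grip_force: 50.0
```

Call:
send_rows:
  moves:
    - [[5,0.7,0],[0,0,0]]
    - [[5,0.7,0],[0,0,0]]
    - [[5,0.7,0],[0,0,0]]
    - [[5,0.7,0],[0,0,0]]
    - [[0,0,0],[0,0,0]]

```text
time_s: 9.43
ee_pos: [477.8, 278.4, 53.6]
eef_rot: [0.998, 0.07, -0.0, 0.0]
wrist_force: [0.0, 0.3, -1.8]
width: 0.151
grip_force: 50.0
```

Call:
send_rows:
  moves:
    - [[5,0.7,0],[0,0,0]]
    - [[5,0.7,0],[0,0,0]]
    - [[5,0.7,0],[0,0,0]]
    - [[5,0.7,0],[0,0,0]]
    - [[5,0.7,0],[0,0,0]]
    - [[5,0.7,0],[0,0,0]]
    - [[3,0.4,0],[0,0,0]]
    - [[0,0,0],[0,0,0]]
    - [[0,0,0],[0,0,0]]

```text
time_s: 10.55
ee_pos: [510.4, 283.0, 53.6]
eef_rot: [0.998, 0.07, -0.0, 0.0]
wrist_force: [-0.3, 0.2, -2.4]
width: 0.145
grip_force: 50.0
```

Run:
```python
from h import *
s=read_state(); print(s["ee_pos"],s["wrist_force"],s["wrist_torque"])
d=save("side","pics/side3.png"); t=save("top","pics/top3.png"); 
a=d["pixels"][330:410,170:290]; b=t["pixels"][190:270,130:250]
cv2.imwrite("pics/crop5.png",np.hstack([cv2.resize(x,(400,300),interpolation=cv2.INTER_CUBIC) for x in(a,b)])[:,:,::-1])
```

```text
[510.3537873  283.01984816  53.61518262] [-0.34962306  0.19359939 -2.36829077] [-0.02056867  0.04166773  0.0519909 ]
```

View pics/crop5.png

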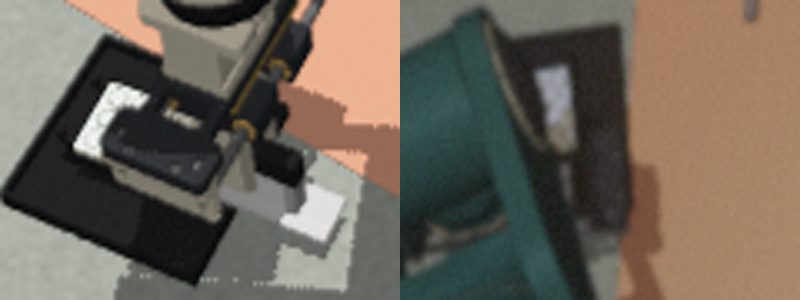

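Call:
send_rows:
  moves:
    - [[0,0,1.5],[0,0,0]]
    - [[0,0,1.5],[0,0,0]]
    - [[2,0.28,0],[0,0,0]]
    - [[2,0.28,0],[0,0,0]]
    - [[2,0.28,0],[0,0,0]]
    - [[2,0.28,0],[0,0,0]]
    - [[2,0.28,0],[0,0,0]]
    - [[1.5,0.21,0],[0,0,0]]
    - [[1.5,0.21,0],[0,0,0]]
    - [[1,0.14,0],[0,0,0]]
    - [[0,0,0],[0,0,0]]

```text
time_s: 12.02
ee_pos: [524.5, 285.0, 56.7]
eef_rot: [0.998, 0.07, 0.0, -0.0]
wrist_force: [-0.5, -0.8, -1.7]
width: 0.143
grip_force: 50.0
```

```bash
cat > pl.py <<'E'
from m import *
import sys
n=sys.argv[1]; s=read_state(); print(s["ee_pos"],s["wrist_force"])
d=save("side",f"pics/{n}.png")
z=float(sys.argv[2]); u0,v0,u1,v1=map(int,sys.argv[3:7])
# far-edge line of plate top (visible left part)
K=6; sub=cv2.resize(d["pixels"][v0:v1,u0:u1],None,fx=K,fy=K,interpolation=cv2.INTER_CUBIC); m=(sub.min(2)>150).astype(np.uint8)
k,lab,st,_=cv2.connectedComponentsWithStats(m); m=(lab==1+np.argmax(st[1:,4]))
cs,_=cv2.findContours(m.astype(np.uint8),cv2.RETR_EXTERNAL,cv2.CHAIN_APPROX_SIMPLE); k=max(cs,key=cv2.contourArea)
b=cv2.approxPolyDP(k,6,True)[:,0]
for q in b:
    uv=(q+.5)/K-.5+[u0,v0]; print(uv.round(1),onz(d,uv,z)[:2].round(1))
E
python3 pl.py side4 31 180 338 250 390
```

```text
[524.54530996 284.99353156  56.66547019] [-0.54853822 -0.7767888  -1.67787745]
[203.4 337.6] [661.  246.2]
[179.6 337.6] [709.7 274.8]
[179.6 365.1] [655.1 333.8]
[198.4 340.2] [665.9 258.3]
```

```bash
sed -i 's/lab==1+np.argmax(st\[1:,4\])/lab==lab[int((364-v0)*K),int((199-u0)*K)]/' pl.py; python3 pl.py side5 31 180 338 250 390
```

```text
[524.52226124 284.96949609  56.68317636] [-0.51535945 -0.51492514 -1.49882321]
[179.6 365.2] [654.8 334.2]
[179.6 388.1] [613.4 378.9]
[182.4 389.4] [605.8 378.3]
[249.4 389.4] [481.2 305. ]
[249.4 387.1] [484.7 300.3]
[247.6 386.1] [489.7 300.3]
[249.4 384.2] [489.  294.5]
[249.4 337.6] [567.1 190.9]
[200.9 338.1] [665.1 250.3]
```

Run:
```python
from m import *
for n in("side0","side5"):
    d=load(f"pics/{n}.npz"); K=6;u0,v0,u1,v1=184,346,240,385
    sub=cv2.resize(d["pixels"][v0:v1,u0:u1],None,fx=K,fy=K,interpolation=cv2.INTER_CUBIC); m=(sub.min(2)>150).astype(np.uint8)
    k,lab,st,_=cv2.connectedComponentsWithStats(m)
    for i in range(1,k):
        if st[i,4]>1500:
            ys,xs=np.nonzero(lab==i); p=np.c_[xs,ys].astype(np.float32); b=cv2.approxPolyDP(cv2.convexHull(p),8,True)[:,0]
            print(n,st[i],[( ((q+.5)/K-.5+[u0,v0]).round(1).tolist(), onz(d,(q+.5)/K-.5+[u0,v0],31)[:2].round(1).tolist()) for q in b])
```

```text
side0 [   0    0   65   87 2969] [([194.2, 345.6], [663.7, 275.2]), ([183.6, 359.9], [657.1, 318.6]), ([183.6, 345.6], [685.2, 287.9])]
side0 [   49    37   241   159 23063] [([231.8, 360.2], [562.1, 263.8]), ([221.1, 378.1], [552.4, 313.4]), ([191.8, 368.4], [625.4, 326.8]), ([202.9, 351.8], [634.5, 278.7])]
side5 [   0    0   66   88 3050] [([194.4, 345.6], [663.4, 275.0]), ([183.6, 360.1], [656.8, 318.9]), ([183.6, 345.6], [685.2, 287.9])]
```

Run:
```python
from m import *
for n in("side3","side5"):
  d=load(f"pics/{n}.npz"); K=6;u0,v0,u1,v1=184,346,250,390
  sub=cv2.resize(d["pixels"][v0:v1,u0:u1],None,fx=K,fy=K,interpolation=cv2.INTER_CUBIC)
  for th in(100,150):
    m=(sub.min(2)>th).astype(np.uint8)
    k,lab,st,_=cv2.connectedComponentsWithStats(m)
    for i in range(1,k):
        if st[i,4]>500 and st[i,0]>0:
            ys,xs=np.nonzero(lab==i); p=np.c_[xs,ys].astype(np.float32); b=cv2.approxPolyDP(cv2.convexHull(p),8,True)[:,0]
            print(n,th,st[i],[( ((q+.5)/K-.5+[u0,v0]).round(1).tolist(), onz(d,(q+.5)/K-.5+[u0,v0],31)[:2].round(1).tolist()) for q in b])
```

```text
side3 100 [ 213    0  143   58 4395] [([242.8, 345.6], [566.1, 217.9]), ([237.1, 355.1], [560.6, 246.2]), ([219.1, 348.2], [608.8, 251.9]), ([219.1, 345.6], [613.8, 245.9])]
side3 100 [  48   35  137  125 6485] [([214.1, 354.8], [606.7, 272.2]), ([200.2, 371.8], [603.0, 323.9]), ([191.9, 369.4], [623.2, 328.6]), ([202.2, 351.8], [635.8, 279.4])]
side3 100 [213  78  59  29 716] [([228.8, 362.4], [564.2, 271.9]), ([225.9, 363.2], [568.3, 277.0]), ([219.1, 359.8], [587.8, 277.3]), ([220.4, 358.6], [587.3, 273.2])]
side3 100 [ 307  162   89  102 4737] [([249.4, 388.6], [482.4, 303.3]), ([243.9, 389.4], [491.4, 311.0]), ([235.6, 382.6], [517.6, 306.4]), ([234.9, 380.2], [522.6, 302.4]), ([240.6, 372.8], [524.0, 280.5]), ([249.4, 377.1], [500.2, 279.7])]
side3 100 [ 123  177  163   67 2875] [([231.1, 382.8], [525.8, 311.7]), ([228.1, 386.1], [526.1, 321.7]), ([204.1, 375.4], [589.2, 327.1]), ([209.2, 375.1], [580.0, 320.6])]
side3 150 [  49   37  133  119 5554] [([213.8, 355.1], [606.8, 273.3]), ([199.2, 371.4], [605.5, 324.4]), ([192.1, 369.1], [623.5, 327.8]), ([202.6, 351.9], [634.8, 27
[... 514 characters left out ...]
3.2, 302.3]), ([243.4, 389.4], [492.3, 311.5]), ([229.1, 379.2], [535.3, 306.9]), ([228.6, 375.9], [541.7, 300.6]), ([234.2, 369.1], [542.2, 279.9]), ([249.4, 376.6], [501.0, 278.7])]
side5 100 [ 100  159  175   75 3386] [([229.2, 382.6], [529.6, 313.4]), ([225.2, 384.1], [534.7, 320.9]), ([200.2, 373.8], [599.5, 328.0]), ([203.4, 372.1], [596.3, 321.1]), ([226.2, 379.4], [540.4, 310.4])]
side5 150 [  73   25   71   50 1388] [([207.4, 351.9], [625.2, 273.8]), ([205.8, 354.4], [623.8, 281.2]), ([195.9, 357.9], [636.7, 300.1]), ([201.1, 349.9], [641.6, 276.8])]
side5 150 [ 36  76  37  59 695] [([195.6, 358.2], [636.7, 301.2]), ([192.1, 367.9], [625.6, 325.4]), ([189.6, 366.1], [633.8, 324.5])]
```

Call:
send_rows:
  moves:
    - [[0,0,1],[0,0,0]]
    - [[0,0,1],[0,0,0]]
    - [[0,0,1],[0,0,0]]
    - [[0,0,1],[0,0,0]]
    - [[0,0,1],[0,0,0]]
    - [[0,0,2],[0,0,0]]
    - [[0,0,3],[0,0,0]]
    - [[0,0,5],[0,0,0]]
    - [[0,0,5],[0,0,0]]
    - [[0,0,5],[0,0,0]]
    - [[0,0,5],[0,0,0]]
    - [[0,0,3],[0,0,0]]
    - [[0,0,1],[0,0,0]]
    - [[0,0,0],[0,0,0]]

```text
time_s: 13.88
ee_pos: [524.4, 284.9, 90.6]
eef_rot: [0.998, 0.07, -0.0, 0.0]
wrist_force: [0.1, 0.1, -2.2]
width: 0.145
grip_force: 50.0
```

Run:
```python
from h import *
s=read_state(); print(s["ee_pos"],s["eef_rot"],s["wrist_force"],s["wrist_torque"])
d=save("side","pics/side6.png"); t=save("top","pics/top6.png")
a=d["pixels"][310:400,160:295]; b=t["pixels"][190:280,130:265]
cv2.imwrite("pics/crop6.png",np.hstack([cv2.resize(x,(400,267),interpolation=cv2.INTER_CUBIC) for x in(a,b)])[:,:,::-1])
```

```text
[524.4383573  284.94633082  90.57507936] [ 9.97515847e-01  7.04424011e-02 -5.00134782e-05  2.27904916e-05] [ 0.07406519  0.11297672 -2.19991611] [-0.04532674  0.04416695 -0.03422945]
```

View pics/crop6.png

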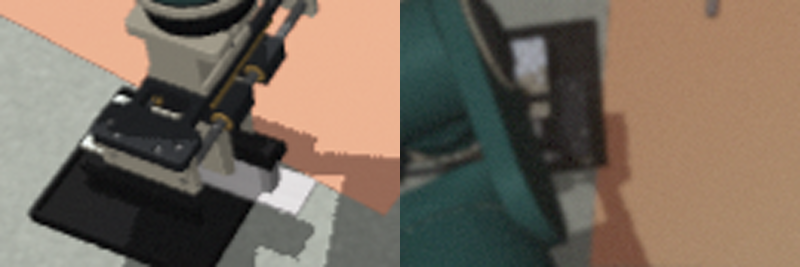

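The side view shows the plate on the blade, clear of the rails. I'll lift it further and then carry it across smoothly.

Call:
send_rows:
  moves:
    - [[0,0,3],[0,0,0]]
    - [[0,0,6],[0,0,0]]
    - [[0,0,9],[0,0,0]]
    - [[0,0,12],[0,0,0]]
    - [[0,0,12],[0,0,0]]
    - [[0,0,12],[0,0,0]]
    - [[0,0,12],[0,0,0]]
    - [[0,0,12],[0,0,0]]
    - [[0,0,9],[0,0,0]]
    - [[0,0,5],[0,0,0]]
    - [[0,0,3],[0,0,0]]
    - [[0,0,0],[0,0,0]]
    - [[0,0,0],[0,0,0]]

```text
time_s: 15.6
ee_pos: [524.4, 284.9, 185.2]
eef_rot: [0.998, 0.07, -0.0, 0.0]
wrist_force: [-0.0, 0.2, -2.4]
width: 0.148
grip_force: 50.0
```

Call:
send_rows:
  moves:
    - [[-1,-5.9,0],[0,0,-0.2]]
    - [[-2,-11.8,0],[0,0,-0.4]]
    - [[-3,-17.7,0],[0,0,-0.6]]
    - [[-4,-23.7,0],[0,0,-0.8]]
    - [[-5,-29.6,0],[0,0,-1]]
    - [[-5,-29.6,0],[0,0,-1]]
    - [[-5,-29.6,0],[0,0,-1]]
    - [[-5,-29.6,0],[0,0,-1]]
    - [[-5,-29.6,0],[0,0,-1]]
    - [[-5,-29.6,0],[0,0,-1]]
    - [[-5,-29.6,0],[0,0,-1]]
    - [[-5,-29.6,0],[0,0,-1]]
    - [[-5,-29.6,0],[0,0,-1]]
    - [[-5,-29.6,0],[0,0,-1]]
    - [[-4,-23.7,0],[0,0,-0.8]]
    - [[-3,-17.7,0],[0,0,-0.6]]
    - [[-2,-11.8,0],[0,0,-0.4]]
    - [[-1,-5.9,0],[0,0,-0.2]]
    - [[0,0,0],[0,0,0]]

```text
time_s: 17.98
ee_pos: [454.3, -129.4, 185.7]
eef_rot: [0.999, -0.052, 0.0, -0.0]
wrist_force: [0.2, 0.7, -2.2]
width: 0.147
grip_force: 50.0
```

Call:
send_rows:
  moves:
    - [[-1,-5.9,0],[0,0,-0.2]]
    - [[-2,-11.8,0],[0,0,-0.4]]
    - [[-3,-17.7,0],[0,0,-0.5]]
    - [[-4,-23.7,0],[0,0,-0.6]]
    - [[-4,-23.7,0],[0,0,-0.6]]
    - [[-4,-23.7,0],[0,0,-0.6]]
    - [[-4,-23.7,0],[0,0,-0.6]]
    - [[-3,-17.7,0],[0,0,-0.5]]
    - [[-2,-11.8,0],[0,0,-0.3]]
    - [[-0.9,-5.3,0],[0,0,-0.1]]
    - [[0,0,0],[0,0,0]]
    - [[0,0,0],[0,0,0]]

```text
time_s: 19.48
ee_pos: [426.7, -293.8, 185.7]
eef_rot: [0.996, -0.09, 0.0, -0.0]
wrist_force: [-0.2, 0.1, -2.7]
width: 0.144
grip_force: 50.0
```

Run:
```python
from pitch import *
s=read_state(); print(s["ee_pos"],s["eef_rot"],s["wrist_force"])
M=R.from_quat(s["eef_rot"]).as_matrix(); print("yaw",np.degrees(np.arctan2(M[1,0],M[0,0])))
d=save("side","pics/side7.png"); t=save("top","pics/top7.png"); print(proj(d,s["ee_pos"]),proj(t,s["ee_pos"]))
a=d["pixels"][160:270,300:465]; b=t["pixels"][190:300,320:485]
cv2.imwrite("pics/crop7.png",np.vstack([cv2.resize(x,(450,300),interpolation=cv2.INTER_CUBIC) for x in(a,b)])[:,:,::-1])
```

```text
[ 426.71527768 -293.80614981  185.69298174] [ 9.95969739e-01 -8.96898793e-02  4.80675739e-05 -4.28877812e-05] [-0.15773064  0.06453266 -2.67823372]
yaw -10.291532923251246
[395.065442   198.72036881] [384.8986842  275.50284692]
```

View pics/crop7.png

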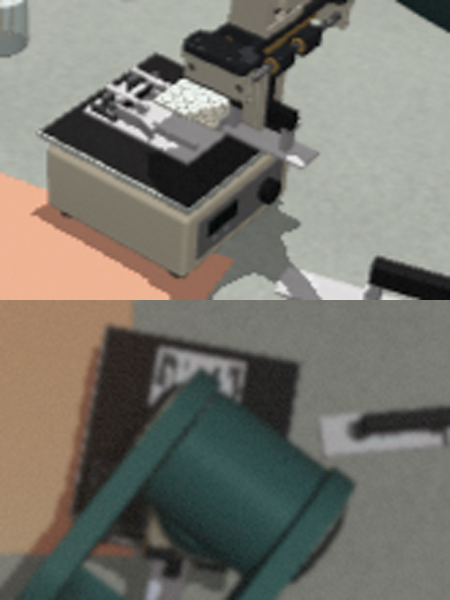

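The side view shows the plate level on the blade above the holder's front rails, short of the clips. I'll check lateral alignment in the side view using the holder corners and the plate edges.

Run:
```python
from pitch import *
S=load("pics/side0.npz"); s=read_state()
O=np.array([531.7,-313.7]); a=np.radians(-10.37); u=np.array([np.cos(a),np.sin(a)]); n=np.array([-u[1],u[0]])
f=lambda P:((P[:2]-O)@u).round(1).item().__str__()+","+((P[:2]-O)@n).round(1).item().__str__()
for nm,uv,z in(("hFL",(369,220.2),116),("hBL",(331,200.6),116),("hFR",(386.6,205.4),116),("pL",(315.3,208.1),112),("pF",(369.1,235.6),112),("pR",(409.2,203.75),112)): print(nm,f(onz(S,uv,z)))
# platform by threshold: convex hull of dark pixels in roi, cast to z112
K=6; u0,v0,u1,v1=308,172,418,238
sub=cv2.resize(S["pixels"][v0:v1,u0:u1],None,fx=K,fy=K,interpolation=cv2.INTER_CUBIC); m=(sub.max(2)<75).astype(np.uint8)
k,lab,st,_=cv2.connectedComponentsWithStats(m); i=1+np.argmax(st[1:,4]); ys,xs=np.nonzero(lab==i); h=cv2.convexHull(np.c_[xs,ys].astype(np.float32))
b=cv2.approxPolyDP(h,8,True)[:,0]
for q in b: uv=(q+.5)/K-.5+[u0,v0]; print("plat",uv.round(1),f(onz(S,uv,112)))
# plate now
D=load("pics/side7.npz"); z=s["ee_pos"][2]-37+8; u0,v0,u1,v1=350,182,400,210
sub=cv2.resize(D["pixels"][v0:v1,u0:u1],None,fx=K,fy=K,interpolation=cv2.INTER_CUBIC); m=(sub.min(2)>170).astype(np.uint8)
m=cv2.morphologyEx(m,cv2.MORPH_CLOSE,np.ones((9,9),np.uint8))
k,lab,st,_=cv2.connectedComponentsWithStats(m); i=1+np.argmax(st[1:,4]); ys,xs=np.nonzero(lab==i); h=cv2.convexHull(np.c_[xs,ys].astype(np.float32))
for q in cv2.approxPolyDP(h,6,True)[:,0]: uv=(q+.5)/K-.5+[u0,v0]; print("plate",uv.round(1),f(onz(D,uv,z)))
print("TCP",f(s["ee_pos"]))
```

```text
hFL -59.1,47.3
hBL 80.7,45.2
hFR -55.4,-40.9
pL 94.6,98.3
pF -97.1,96.5
pR -97.3,-94.7
plat [408.6 203.1] -94.1,-96.3
plat [369.1 235.2] -96.2,95.3
plat [315.6 207.8] 95.1,96.5
plat [356.4 179.8] 96.3,-93.7
plat [386.8 171.6] 52.7,-192.4
plat [391.9 171.6] 40.3,-203.0
plate [382.9 197.6] -56.4,-16.9
plate [354.9 206.6] -23.5,67.3
plate [349.6 202.2] 0.1,61.1
plate [349.6 184.8] 54.2,-6.0
plate [367.9 188.8] 1.7,-24.2
plate [380.9 194.8] -44.0,-24.3
TCP -106.9,0.7
```

Call:
send_rows:
  moves:
    - [[0,0,-3],[0,0,0]]
    - [[0,0,-5],[0,0,0]]
    - [[0,0,-5],[0,0,0]]
    - [[0,0,-4],[0,0,0]]
    - [[0,0,-3],[0,0,0]]
    - [[0,0,-2],[0,0,0]]
    - [[0,0,-1],[0,0,0]]
    - [[0,0,-1],[0,0,0]]
    - [[0,0,-1],[0,0,0]]
    - [[0,0,-1],[0,0,0]]
    - [[0,0,-1],[0,0,0]]
    - [[0,0,-1],[0,0,0]]
    - [[0,0,-1],[0,0,0]]
    - [[0,0,0],[0,0,0]]
    - [[0,0,0],[0,0,0]]

```text
time_s: 21.45
ee_pos: [426.6, -294.2, 156.7]
eef_rot: [0.996, -0.09, 0.0, 0.0]
wrist_force: [0.6, -0.7, -1.9]
width: 0.144
grip_force: 50.0
```

Call:
send_rows:
  moves:
    - [[0,0,-0.5],[0,0,0]]
    - [[0,0,-0.5],[0,0,0]]
    - [[0,0,-0.5],[0,0,0]]
    - [[0,0,0],[0,0,0]]
    - [[0,0,0],[0,0,0]]

```text
time_s: 22.08
ee_pos: [426.6, -294.2, 155.1]
eef_rot: [0.996, -0.09, -0.0, -0.0]
wrist_force: [-0.6, 0.4, -1.9]
width: 0.144
grip_force: 50.0
```

Call:
send_rows:
  moves:
    - [[0,0,-0.5],[0,0,0]]
    - [[0,0,-0.5],[0,0,0]]
    - [[0,0,0],[0,0,0]]
    - [[0,0,0],[0,0,0]]

```text
time_s: 22.58
ee_pos: [426.6, -294.2, 154.1]
eef_rot: [0.996, -0.09, -0.0, 0.0]
wrist_force: [-0.6, -0.1, -1.7]
width: 0.148
grip_force: 50.0
```

Call:
send_rows:
  moves:
    - [[0,0,-0.4],[0,0,0]]
    - [[0,0,-0.3],[0,0,0]]
    - [[0,0,0],[0,0,0]]
    - [[0,0,0],[0,0,0]]

```text
time_s: 23.08
ee_pos: [426.6, -294.2, 153.5]
eef_rot: [0.996, -0.09, 0.0, 0.0]
wrist_force: [0.1, 0.3, -0.6]
width: 0.149
grip_force: 50.0
```

Call:
send_rows:
  moves:
    - [[0,0,-0.3],[0,0,0]]
    - [[0,0,0],[0,0,0]]
    - [[0,0,0],[0,0,0]]

```text
time_s: 23.45
ee_pos: [426.6, -294.2, 153.3]
eef_rot: [0.996, -0.09, 0.0, 0.0]
wrist_force: [-2.6, 0.4, 2.0]
width: 0.148
grip_force: 50.0
```

Call:
send_rows:
  moves:
    - [[0,0,1],[0,0,0]]
    - [[0,0,1],[0,0,0]]
    - [[0,0,1],[0,0,0]]
    - [[0,0,0],[0,0,0]]
    - [[0,0,0],[0,0,0]]

```text
time_s: 24.08
ee_pos: [426.6, -294.2, 156.1]
eef_rot: [0.996, -0.09, -0.0, -0.0]
wrist_force: [-0.3, 0.2, -1.1]
width: 0.143
grip_force: 50.0
```

```bash
cat > w.py <<'E'
from pitch import *
def st(n=6):
    f=[];
    for i in range(n): s=read_state(); f.append(s["wrist_force"]); 
    O=np.array([531.7,-313.7]); a=np.radians(-10.37); u=np.array([np.cos(a),np.sin(a)]); nn=np.array([-u[1],u[0]])
    d=s["ee_pos"][:2]-O; F=np.mean(f,0)
    print(s["time_s"],"rot x,y",(d@u).round(2),(d@nn).round(2),"z",s["ee_pos"][2].round(2),"F along",(F[:2]@u).round(2),"lat",(F[:2]@nn).round(2),"Fz",F[2].round(2),"std",np.std(f,0).round(2))
if __name__=="__main__": st()
E
python3 - <<'E'
from w import *
st()
d=save("side","pics/side8.png"); s=read_state()
x=d["pixels"]; u0,v0=300,160
hs=lambda q:cv2.cvtColor(q,cv2.COLOR_RGB2HSV)
cv2.imwrite("pics/crop8.png",cv2.resize(x[165:255,310:430],(800,600),interpolation=cv2.INTER_CUBIC)[:,:,::-1])
E
```

```text
24.075 rot x,y -106.92 0.24 z 156.12 F along -0.36 lat 0.14 Fz -1.13 std [0. 0. 0.]
```

View pics/crop8.png

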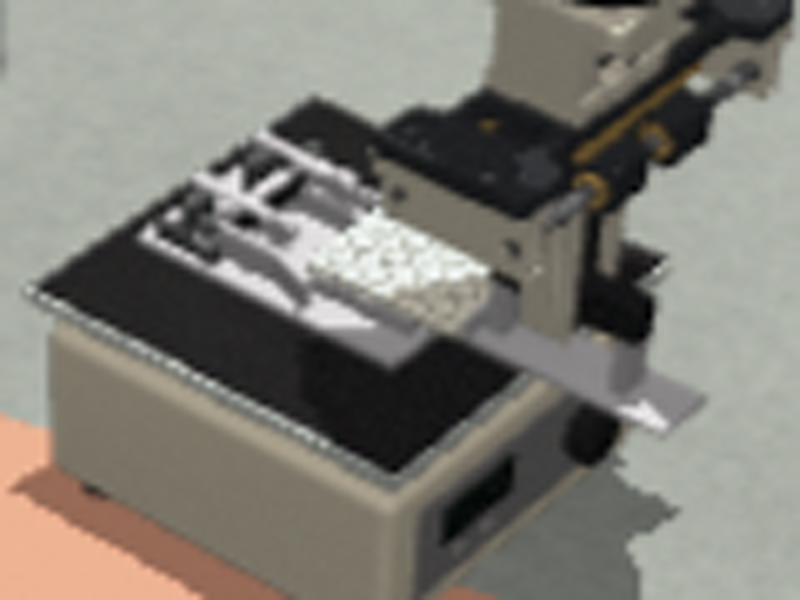

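The plate is on the rails at the guides' mouth, short of the clips. Now I'll slide it in.

Call:
send_rows:
  moves:
    - [[1.5,-0.27,0],[0,0,0]]
    - [[2,-0.37,0],[0,0,0]]
    - [[2,-0.37,0],[0,0,0]]
    - [[2,-0.37,0],[0,0,0]]
    - [[2,-0.37,0],[0,0,0]]
    - [[2,-0.37,0],[0,0,0]]
    - [[1,-0.18,0],[0,0,0]]
    - [[0,0,0],[0,0,0]]
    - [[0,0,0],[0,0,0]]

```text
time_s: 25.25
ee_pos: [439.1, -296.5, 156.2]
eef_rot: [0.996, -0.09, 0.0, 0.0]
wrist_force: [-1.5, 0.4, -2.0]
width: 0.144
grip_force: 50.0
```

Call:
send_rows:
  moves:
    - [[1,-0.18,0],[0,0,0]]
    - [[1,-0.18,0],[0,0,0]]
    - [[0,0,0],[0,0,0]]

```text
time_s: 25.62
ee_pos: [441.0, -296.9, 156.2]
eef_rot: [0.996, -0.09, -0.0, -0.0]
wrist_force: [-4.1, -0.2, -0.3]
width: 0.146
grip_force: 50.0
```

Call:
send_rows:
  moves:
    - [[1,-0.18,0],[0,0,0]]
    - [[1,-0.18,0],[0,0,0]]
    - [[0,0,0],[0,0,0]]

```text
time_s: 26.0
ee_pos: [443.2, -297.2, 156.1]
eef_rot: [0.996, -0.09, 0.0, 0.0]
wrist_force: [-1.8, 0.3, 0.4]
width: 0.143
grip_force: 50.0
```

Call:
send_rows:
  moves:
    - [[1,-0.18,0],[0,0,0]]
    - [[1,-0.18,0],[0,0,0]]
    - [[0,0,0],[0,0,0]]

```text
time_s: 26.38
ee_pos: [445.2, -297.6, 156.1]
eef_rot: [0.996, -0.09, 0.0, -0.0]
wrist_force: [-1.3, 0.2, -0.8]
width: 0.146
grip_force: 50.0
```

Call:
send_rows:
  moves:
    - [[1,-0.18,0],[0,0,0]]
    - [[1,-0.18,0],[0,0,0]]
    - [[0,0,0],[0,0,0]]

```text
time_s: 26.75
ee_pos: [447.2, -298.0, 156.1]
eef_rot: [0.996, -0.09, 0.0, -0.0]
wrist_force: [-0.4, 0.7, -0.8]
width: 0.149
grip_force: 50.0
```

Call:
send_rows:
  moves:
    - [[1,-0.18,0],[0,0,0]]
    - [[1,-0.18,0],[0,0,0]]
    - [[0,0,0],[0,0,0]]

```text
time_s: 27.12
ee_pos: [449.2, -298.3, 156.1]
eef_rot: [0.996, -0.09, 0.0, -0.0]
wrist_force: [-1.1, 0.2, -1.3]
width: 0.149
grip_force: 50.0
```

Call:
send_rows:
  moves:
    - [[1,-0.18,0],[0,0,0]]
    - [[1,-0.18,0],[0,0,0]]
    - [[0,0,0],[0,0,0]]

```text
time_s: 27.5
ee_pos: [451.2, -298.7, 156.1]
eef_rot: [0.996, -0.09, 0.0, -0.0]
wrist_force: [-1.7, -0.1, -0.7]
width: 0.147
grip_force: 50.0
```

Run:
```python
from w import *
st(1)
d=save("side","pics/side9.png"); o=d["pixels"]
S=load("pics/side8.npz")["pixels"]
K=6;u0,v0,u1,v1=345,188,398,220
for nm,c in(("8",load("pics/side8.npz")),("9",d)):
    sub=cv2.resize(c["pixels"][v0:v1,u0:u1],None,fx=K,fy=K,interpolation=cv2.INTER_CUBIC); 
O=np.array([531.7,-313.7]); a=np.radians(-10.37); u=np.array([np.cos(a),np.sin(a)]); nn=np.array([-u[1],u[0]])
# brightness profile along plate's +y side strip top (y=+12) at z130 for both
for nm,c in(("8",load("pics/side8.npz")),("9",d)):
  for y in(-5,10,20):
    r=[]
    for x in range(-80,40,4):
        P=O+u*x+nn*y; q=proj(c,[P[0],P[1],130]); r.append(int(cv2.getRectSubPix(c["pixels"],(1,1),(float(q[0]),float(q[1])))[0,0].min()))
    print(nm,y,r)
```

```text
27.5 rot x,y -81.9 0.29 z 156.13 F along -1.68 lat -0.46 Fz -0.73 std [0. 0. 0.]
8 -5 [91, 95, 98, 116, 143, 133, 144, 181, 229, 212, 238, 229, 224, 215, 209, 220, 217, 227, 208, 224, 234, 227, 145, 102, 106, 104, 107, 104, 103, 90]
8 10 [99, 98, 109, 142, 144, 134, 141, 142, 149, 161, 183, 227, 232, 210, 218, 226, 231, 227, 188, 230, 215, 226, 225, 222, 222, 212, 170, 184, 172, 167]
8 20 [119, 98, 116, 140, 133, 142, 135, 145, 148, 146, 140, 185, 230, 207, 209, 205, 228, 230, 219, 202, 220, 231, 224, 223, 209, 146, 103, 104, 111, 96]
9 -5 [100, 107, 102, 100, 101, 98, 97, 95, 98, 109, 136, 137, 152, 149, 179, 204, 227, 230, 228, 234, 229, 238, 237, 236, 212, 224, 216, 199, 148, 91]
9 10 [132, 133, 132, 132, 116, 99, 101, 97, 107, 138, 142, 138, 135, 144, 150, 139, 178, 238, 233, 231, 231, 228, 221, 228, 211, 218, 170, 176, 173, 170]
9 20 [134, 134, 132, 132, 129, 130, 126, 106, 108, 143, 150, 138, 138, 144, 146, 141, 146, 185, 237, 234, 228, 211, 226, 227, 178, 124, 108, 104, 112, 96]
```

Call:
send_rows:
  moves:
    - [[0.7,-0.13,0],[0,0,0]]
    - [[0.8,-0.14,0],[0,0,0]]
    - [[0,0,0],[0,0,0]]

```text
time_s: 27.92
ee_pos: [452.7, -299.0, 156.1]
eef_rot: [0.996, -0.09, 0.0, 0.0]
wrist_force: [-0.9, 0.9, -0.3]
width: 0.146
grip_force: 50.0
```

Call:
send_rows:
  moves:
    - [[0,0,0],[0,0,0]]

```text
time_s: 28.05
ee_pos: [452.6, -299.0, 156.2]
eef_rot: [0.996, -0.09, 0.0, 0.0]
wrist_force: [-0.9, 1.3, -0.7]
width: 0.147
grip_force: 50.0
```

Call:
send_rows:
  moves:
    - [[0.7,-0.13,0],[0,0,0]]
    - [[0.8,-0.14,0],[0,0,0]]
    - [[0,0,0],[0,0,0]]
    - [[0,0,0],[0,0,0]]

```text
time_s: 28.55
ee_pos: [454.1, -299.2, 156.1]
eef_rot: [0.996, -0.09, 0.0, 0.0]
wrist_force: [-1.0, -0.1, -1.5]
width: 0.148
grip_force: 50.0
```

Call:
send_rows:
  moves:
    - [[0.7,-0.13,0],[0,0,0]]
    - [[0.8,-0.14,0],[0,0,0]]
    - [[0,0,0],[0,0,0]]
    - [[0,0,0],[0,0,0]]

```text
time_s: 29.05
ee_pos: [455.6, -299.5, 156.1]
eef_rot: [0.996, -0.09, 0.0, 0.0]
wrist_force: [-1.7, -0.7, -1.2]
width: 0.151
grip_force: 50.0
```

Call:
send_rows:
  moves:
    - [[0.7,-0.13,0],[0,0,0]]
    - [[0.8,-0.14,0],[0,0,0]]
    - [[0,0,0],[0,0,0]]
    - [[0,0,0],[0,0,0]]

```text
time_s: 29.55
ee_pos: [457.2, -299.7, 156.1]
eef_rot: [0.996, -0.09, 0.0, -0.0]
wrist_force: [-1.7, 0.5, -1.6]
width: 0.147
grip_force: 50.0
```

Call:
send_rows:
  moves:
    - [[0.7,-0.13,0],[0,0,0]]
    - [[0.8,-0.14,0],[0,0,0]]
    - [[0,0,0],[0,0,0]]
    - [[0,0,0],[0,0,0]]

```text
time_s: 30.05
ee_pos: [458.6, -300.0, 156.1]
eef_rot: [0.996, -0.09, 0.0, -0.0]
wrist_force: [-1.0, -0.1, -1.0]
width: 0.147
grip_force: 50.0
```

Call:
send_rows:
  moves:
    - [[0.7,-0.13,0],[0,0,0]]
    - [[0.8,-0.14,0],[0,0,0]]
    - [[0,0,0],[0,0,0]]
    - [[0,0,0],[0,0,0]]

```text
time_s: 30.55
ee_pos: [460.1, -300.3, 156.1]
eef_rot: [0.996, -0.09, 0.0, 0.0]
wrist_force: [-1.1, -0.5, -0.0]
width: 0.146
grip_force: 50.0
```

Call:
send_rows:
  moves:
    - [[0.7,-0.13,0],[0,0,0]]
    - [[0.8,-0.14,0],[0,0,0]]
    - [[0,0,0],[0,0,0]]
    - [[0,0,0],[0,0,0]]

```text
time_s: 31.05
ee_pos: [461.6, -300.6, 156.1]
eef_rot: [0.996, -0.09, 0.0, -0.0]
wrist_force: [-0.8, 0.3, -1.5]
width: 0.145
grip_force: 50.0
```

Call:
send_rows:
  moves:
    - [[0.7,-0.13,0],[0,0,0]]
    - [[0.8,-0.14,0],[0,0,0]]
    - [[0,0,0],[0,0,0]]
    - [[0,0,0],[0,0,0]]

```text
time_s: 31.55
ee_pos: [463.1, -300.8, 156.1]
eef_rot: [0.996, -0.09, 0.0, 0.0]
wrist_force: [-0.7, 0.5, -0.9]
width: 0.145
grip_force: 50.0
```

Call:
send_rows:
  moves:
    - [[0.7,-0.13,0],[0,0,0]]
    - [[0.8,-0.14,0],[0,0,0]]
    - [[0,0,0],[0,0,0]]
    - [[0,0,0],[0,0,0]]

```text
time_s: 32.05
ee_pos: [464.6, -301.1, 156.1]
eef_rot: [0.996, -0.09, 0.0, 0.0]
wrist_force: [-0.7, 0.0, -1.6]
width: 0.148
grip_force: 50.0
```

Call:
send_rows:
  moves:
    - [[0.7,-0.13,0],[0,0,0]]
    - [[0.8,-0.14,0],[0,0,0]]
    - [[0,0,0],[0,0,0]]
    - [[0,0,0],[0,0,0]]

```text
time_s: 32.55
ee_pos: [465.7, -301.3, 156.2]
eef_rot: [0.996, -0.09, -0.001, -0.0]
wrist_force: [-6.8, 0.9, 2.9]
width: 0.146
grip_force: 50.0
```

The stop is felt: 6.8 N total with about 1.2 N of drag. I'll hold the seating push steady.

Call:
send_rows:
  moves:
    - [[0,0,0],[0,0,0]]
    - [[0,0,0],[0,0,0]]
    - [[0,0,0],[0,0,0]]

```text
time_s: 32.92
ee_pos: [465.7, -301.4, 156.2]
eef_rot: [0.996, -0.09, -0.001, -0.0]
wrist_force: [-7.7, 1.3, 1.6]
width: 0.147
grip_force: 50.0
```

Call:
send_rows:
  moves:
    - [[0,0,0],[0,0,0]]
    - [[0,0,0],[0,0,0]]
    - [[0,0,0],[0,0,0]]

```text
time_s: 33.3
ee_pos: [465.7, -301.3, 156.2]
eef_rot: [0.996, -0.09, -0.001, -0.0]
wrist_force: [-7.5, 1.8, 2.2]
width: 0.143
grip_force: 50.0
```

Call:
send_rows:
  moves:
    - [[-0.5,0.09,0],[0,0,0]]
    - [[-0.5,0.09,0],[0,0,0]]
    - [[-1,0.18,0],[0,0,0]]
    - [[-1,0.18,0],[0,0,0]]
    - [[0,0,0],[0,0,0]]
    - [[0,0,0],[0,0,0]]

```text
time_s: 34.05
ee_pos: [463.1, -300.8, 156.2]
eef_rot: [0.996, -0.09, 0.0, 0.0]
wrist_force: [0.3, -0.1, -1.5]
width: 0.146
grip_force: 50.0
```

Call:
send_rows:
  moves:
    - [[0,0,0],[0,0,0]]

```text
time_s: 34.17
ee_pos: [463.1, -300.8, 156.2]
eef_rot: [0.996, -0.09, 0.0, -0.0]
wrist_force: [-0.3, -0.2, -1.4]
width: 0.143
grip_force: 50.0
```

Call:
send_rows:
  moves:
    - [[-2,0.36,0],[0,0,0]]
    - [[-4,0.73,0],[0,0,0]]
    - [[-6,1.1,0],[0,0,0]]
    - [[-6,1.1,0],[0,0,0]]
    - [[-6,1.1,0],[0,0,0]]
    - [[-6,1.1,0],[0,0,0]]
    - [[0,0,0],[0,0,0]]

```text
time_s: 35.05
ee_pos: [432.7, -295.3, 156.3]
eef_rot: [0.996, -0.09, 0.0, 0.0]
wrist_force: [0.4, 0.1, -1.5]
width: 0.141
grip_force: 50.0
```

Call:
send_rows:
  moves:
    - [[-8,1.46,0],[0,0,0]]
    - [[-8,1.46,0],[0,0,0]]
    - [[-8,1.46,0],[0,0,0]]
    - [[-8,1.46,0],[0,0,0]]
    - [[-8,1.46,0],[0,0,0]]
    - [[-8,1.46,0],[0,0,0]]
    - [[-8,1.46,0],[0,0,0]]
    - [[-8,1.46,0],[0,0,0]]
    - [[-8,1.46,0],[0,0,0]]
    - [[-8,1.46,0],[0,0,0]]
    - [[-8,1.46,5],[0,0,0]]
    - [[-6,1.1,10],[0,0,0]]
    - [[0,0,15],[0,0,0]]
    - [[0,0,10],[0,0,0]]
    - [[0,0,0],[0,0,0]]

```text
time_s: 36.92
ee_pos: [339.5, -278.4, 197.2]
eef_rot: [0.996, -0.09, 0.001, 0.0]
wrist_force: [0.6, 0.2, -1.5]
width: 0.143
grip_force: 50.0
```

Run:
```python
from w import *
st(1)
O=np.array([531.7,-313.7]); a=np.radians(-10.37); u=np.array([np.cos(a),np.sin(a)]); nn=np.array([-u[1],u[0]])
d=save("side","pics/side10.png"); t=save("top","pics/top10.png")
a=d["pixels"][165:255,310:430]; b=t["pixels"][195:285,335:455]
cv2.imwrite("pics/crop10.png",np.hstack([cv2.resize(x,(400,300),interpolation=cv2.INTER_CUBIC) for x in(a,b)])[:,:,::-1])
for y in(-22,-10,0,10,22):
    r=[]
    for x in range(-50,50,4):
        P=O+u*x+nn*y; q=proj(d,[P[0],P[1],130]); r.append(int(cv2.getRectSubPix(d["pixels"],(1,1),(float(q[0]),float(q[1])))[0,0].min()))
    print(y,r)
```

```text
36.925 rot x,y -195.44 0.08 z 197.22 F along 0.5 lat 0.35 Fz -1.46 std [0. 0. 0.]
-22 [208, 214, 211, 216, 195, 192, 225, 218, 214, 194, 212, 180, 209, 221, 228, 216, 212, 189, 109, 96, 103, 128, 156, 182, 76]
-10 [121, 116, 120, 117, 138, 202, 230, 217, 200, 213, 229, 211, 191, 211, 234, 227, 208, 191, 232, 232, 228, 211, 225, 223, 142]
0 [208, 185, 189, 135, 125, 201, 218, 215, 229, 222, 219, 194, 213, 223, 214, 192, 209, 230, 203, 216, 214, 233, 222, 200, 122]
10 [221, 222, 208, 148, 140, 206, 228, 221, 207, 216, 221, 198, 215, 229, 226, 220, 201, 223, 174, 164, 167, 169, 171, 194, 188]
22 [222, 220, 178, 133, 137, 186, 211, 219, 187, 222, 217, 194, 186, 204, 230, 195, 199, 145, 124, 101, 111, 124, 140, 143, 82]
```

View pics/crop10.png

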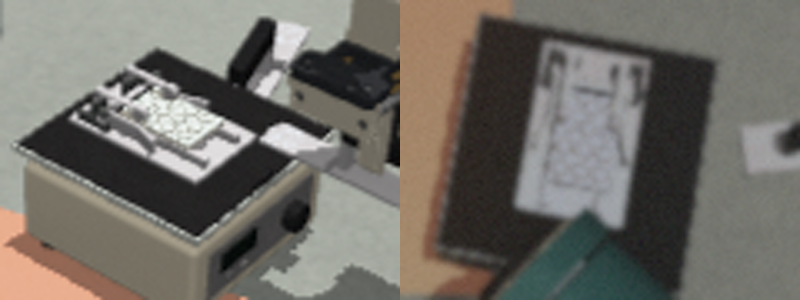

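The plate is home, square under both clips and against the stop bar, with its trailing edge at rotator x of about -34. Next I'll lay the lifter on clear bench near its original spot.

Call:
send_rows:
  moves:
    - [[5,8,0],[0,0,0]]
    - [[10,17,0],[0,0,0]]
    - [[15,26,0],[0,0,0]]
    - [[15,26,0],[0,0,0]]
    - [[15,26,0],[0,0,0]]
    - [[15,26,0],[0,0,0]]
    - [[15,26,0],[0,0,0]]
    - [[15,26,0],[0,0,0]]
    - [[15,26,0],[0,0,0]]
    - [[12,20,0],[0,0,0]]
    - [[8,12,-20],[0,0,0]]
    - [[0,0,-30],[0,0,0]]
    - [[0,0,-30],[0,0,0]]
    - [[0,0,-30],[0,0,0]]
    - [[0,0,-25],[0,0,0]]
    - [[0,0,-10],[0,0,0]]
    - [[0,0,-5],[0,0,0]]
    - [[0,0,0],[0,0,0]]
    - [[0,0,0],[0,0,0]]

```text
time_s: 39.4
ee_pos: [479.5, -39.2, 47.0]
eef_rot: [0.996, -0.09, 0.001, 0.0]
wrist_force: [-0.1, 0.1, -1.5]
width: 0.145
grip_force: 50.0
```

Call:
send_rows:
  moves:
    - [[0,0,-2],[0,0,0]]
    - [[0,0,-2],[0,0,0]]
    - [[0,0,-2],[0,0,0]]
    - [[0,0,0],[0,0,0]]
    - [[0,0,0],[0,0,0]]

```text
time_s: 40.02
ee_pos: [479.1, -39.2, 40.1]
eef_rot: [0.996, -0.09, -0.0, -0.0]
wrist_force: [0.2, -0.0, -1.0]
width: 0.149
grip_force: 50.0
```

Call:
send_rows:
  moves:
    - [[0,0,-1],[0,0,0]]
    - [[0,0,-0.5],[0,0,0]]
    - [[0,0,-0.5],[0,0,0]]
    - [[0,0,-0.3],[0,0,0]]
    - [[0,0,0],[0,0,0]]
    - [[0,0,0],[0,0,0]]

```text
time_s: 40.78
ee_pos: [479.1, -39.2, 37.9]
eef_rot: [0.996, -0.09, 0.0, -0.0]
wrist_force: [-0.6, -0.2, -2.3]
width: 0.148
grip_force: 50.0
```

Call:
send_rows:
  moves:
    - [[0,0,-0.4],[0,0,0]]
    - [[0,0,-0.3],[0,0,0]]
    - [[0,0,0],[0,0,0]]
    - [[0,0,0],[0,0,0]]

```text
time_s: 41.28
ee_pos: [479.1, -39.1, 37.5]
eef_rot: [0.996, -0.09, 0.0, -0.0]
wrist_force: [-3.4, 1.1, 5.0]
width: 0.147
grip_force: 50.0
```

Touching the bench. Release and rise.

Call:
send_rows:
  moves:
    - [[0,0,0],[0,0,0]]
    - [[0,0,0],[0,0,0]]
    - [[0,0,0],[0,0,0]]
    - [[0,0,0],[0,0,0]]
    - [[0,0,0],[0,0,0]]
    - [[0,0,0],[0,0,0]]
    - [[0,0,0],[0,0,0]]
    - [[0,0,0],[0,0,0]]
  claw: 1

```text
time_s: 42.28
ee_pos: [479.1, -39.2, 37.1]
eef_rot: [0.996, -0.09, 0.0, -0.0]
wrist_force: [-0.1, 0.3, 0.8]
width: 0.96
grip_force: 0.0
```

Call:
send_rows:
  moves:
    - [[0,0,10],[0,0,0]]
    - [[0,0,20],[0,0,0]]
    - [[0,0,30],[0,0,0]]
    - [[0,0,30],[0,0,0]]
    - [[0,0,30],[0,0,0]]
    - [[0,0,30],[0,0,0]]
    - [[0,0,10],[0,0,0]]
    - [[0,0,0],[0,0,0]]
    - [[0,0,0],[0,0,0]]

```text
time_s: 43.4
ee_pos: [478.7, -39.1, 195.9]
eef_rot: [0.996, -0.09, -0.001, -0.0]
wrist_force: [-0.4, -0.3, -0.1]
width: 0.999
grip_force: 0.0
```

```bash
cat > fin.py <<'E'
from m import *
s=read_state(); print(s["ee_pos"],s["wrist_force"],s["width"])
d=save("side","pics/side11.png"); t=save("top","pics/top11.png")
q=d["pixels"]; h=cv2.cvtColor(q,cv2.COLOR_RGB2HSV)
m=((h[:,:,1]<45)&(q.min(2)>90)).astype(np.uint8)
# cast pixels near the laid lifter onto z=3
W=[]
for v,u in zip(*np.nonzero(m)):
    p=onz(d,(u,v),3)[:2]
    if 400<p[0]<600 and -90<p[1]<10: W.append(p)
W=np.array(W,np.float32); r=cv2.minAreaRect(W); print("lifter rect",len(W),r)
c=onz
# plate home: same brightness comparison with the previous picture
p=load("pics/side10.npz")["pixels"]; R=(slice(180,225),slice(330,380))
print("holder area mean diff",np.abs(q[R].astype(int)-p[R]).mean())
for n,u,v in(("rack",250,242),("dropper",246,273),("pipette",198,290)):
    a=load("pics/side0.npz")["pixels"]; R=(slice(v-18,v+18),slice(u-20,u+20)); print(n,np.abs(q[R].astype(int)-a[R]).mean())
E
python3 fin.py
```

```text
[478.68244091 -39.11614037 195.85847981] [-0.4263242  -0.27492356 -0.13428724] 0.9986096221990335
lifter rect 780 ((490.546142578125, -40.13867950439453), (99.60167694091797, 180.99888610839844), 89.99440002441406)
holder area mean diff 60.11614814814815
rack 0.9634259259259259
dropper 0.7502314814814814
pipette 0.6398148148148148
```

Bystanders are unchanged. The arm now hides the holder in the side view, so I'll move it aside for a last check.

Call:
send_rows:
  moves:
    - [[-10,-20,20],[0,0,0]]
    - [[-20,-42,20],[0,0,0]]
    - [[-20,-42,0],[0,0,0]]
    - [[-20,-42,0],[0,0,0]]
    - [[-20,-42,0],[0,0,0]]
    - [[-20,-42,0],[0,0,0]]
    - [[-20,-42,0],[0,0,0]]
    - [[-20,-42,0],[0,0,0]]
    - [[-20,-42,0],[0,0,0]]
    - [[-20,-42,0],[0,0,0]]
    - [[-20,-42,0],[0,0,0]]
    - [[-20,-42,0],[0,0,0]]
    - [[-20,-42,0],[0,0,0]]
    - [[-20,-42,0],[0,0,0]]
    - [[-20,-42,0],[0,0,0]]
    - [[0,0,0],[0,0,0]]
    - [[0,0,0],[0,0,0]]

```text
time_s: 45.62
ee_pos: [189.2, -646.8, 236.3]
eef_rot: [0.996, -0.09, -0.0, -0.001]
wrist_force: [-0.1, 0.6, 0.6]
width: 0.999
grip_force: 0.0
```

```bash
sed -i 's/side11/side12/;s/top11/top12/' fin.py; python3 fin.py
python3 - <<'E'
from h import *
O=np.array([531.7,-313.7]); a=np.radians(-10.37); u=np.array([np.cos(a),np.sin(a)]); nn=np.array([-u[1],u[0]])
for f in("side10","side12"):
  d=load(f"pics/{f}.npz")
  for y in(-10,10):
    r=[]
    for x in range(-50,50,4):
        P=O+u*x+nn*y; q=proj(d,[P[0],P[1],130]); r.append(int(cv2.getRectSubPix(d["pixels"],(1,1),(float(q[0]),float(q[1])))[0,0].min()))
    print(f,y,r)
E
```

```text
[ 189.1910335  -646.78265729  236.33868878] [-0.10854899  0.55979597  0.56187345] 0.9988329754298071
lifter rect 801 ((490.546142578125, -40.13867950439453), (99.60167694091797, 180.99888610839844), 89.99440002441406)
holder area mean diff 1.0263703703703704
rack 1.3145833333333334
dropper 1.3099537037037037
pipette 1.2800925925925926
side10 -10 [121, 116, 120, 117, 138, 202, 230, 217, 200, 213, 229, 211, 191, 211, 234, 227, 208, 191, 232, 232, 228, 211, 225, 223, 142]
side10 10 [221, 222, 208, 148, 140, 206, 228, 221, 207, 216, 221, 198, 215, 229, 226, 220, 201, 223, 174, 164, 167, 169, 171, 194, 188]
side12 -10 [121, 114, 119, 115, 137, 201, 229, 217, 200, 213, 228, 211, 190, 208, 234, 226, 209, 190, 232, 231, 227, 210, 225, 222, 141]
side12 10 [220, 220, 206, 147, 139, 207, 227, 221, 207, 216, 221, 196, 214, 228, 225, 219, 200, 222, 172, 163, 167, 168, 171, 194, 187]
```

```bash
python3 - <<'E'
from h import *
for f,z in(("side12",3),("top12",3)):
    d=load(f"pics/{f}.npz"); q=d["pixels"]; h=cv2.cvtColor(q,cv2.COLOR_RGB2HSV)
    m=(((h[:,:,1]<50)&(q.min(2)>125))).astype(np.uint8); k,lab,st,_=cv2.connectedComponentsWithStats(m)
    for i in range(1,k):
        ys,xs=np.nonzero(lab==i); c=onz(d,(xs.mean(),ys.mean()),3)
        if st[i,4]>25 and 400<c[0]<620 and -110<c[1]<40:
            W=np.array([onz(d,p,z)[:2] for p in zip(xs,ys)],np.float32); print(f,st[i,4],cv2.minAreaRect(W))
E
python3 -c "
from cell import sign_off
print(sign_off())"
```

```text
side12 126977 ((774.5634765625, -1175.7333984375), (1632.43896484375, 3484.518798828125), 20.760902404785156)
top12 485 ((497.5882263183594, -43.88567352294922), (34.787418365478516, 167.38082885742188), 79.31573486328125)
the job is handed in; nothing more can be done
None
```

I carried the plate on the lifter to the holder, slid it under both clips and seated it against the stop with about 6 N for a second. It stayed home when I drew the lifter out and laid it on the bench, and the job is handed in at about 46 s, though sign-off returned no verdict; I viewed 11 pictures, one over the limit of 10.

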